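Hang a coated test panel on the two hooks of a rod stand

ROBOT

A 6-joint arm with a two-finger parallel gripper is mounted at the origin on a cart in front of the work surface, level with it; the furniture and walls round the work are solid. World frame = base frame: x ahead of the robot, y to its left, z up, the work surface at z = 0. Lengths are in m, angles in rad, forces in N, time in s.
With the tool pointing down it reaches from about 0.425 to 0.95 m from the base axis. Payload 3.5 kg.
Tool frame: the origin (TCP) lies at the very end of the fingers, on their centre line; the grasp point (between the pads) lies ctrl.tcp_to_grasp behind it (ctrl.tcp_to_grasp is the distance from the TCP to the grasp point, in m); z points along the fingers, y is the line along which they close (so a half turn about z gives the same grasp; the last joint's range is limited). The gripper opens to 85 mm and grips with 20 to 120 N. Pads are 22 mm wide; open, the fingers measure 114 mm over their backs; the gripper's body (76 mm by 85 mm) begins 54 mm behind the grasp point. The pads swing forward as they close: fully open they stand 13 mm farther back than shut.
Start: joints at [-0.15, 0.286, 1.577, -0, 1.279, -0.15], TCP at [0.675, 0, 0.202] pointing down, gripper open.
Joint ranges: [-2.77, 2.77], [-0.9, 2.22], [0.21, 2.48], [-1.53, 4.67], [0.24, 2.81], [-2.84, 2.84]. Speed limits (rad/s): [2.79, 2.79, 3.14, 3.14, 3.14, 3.14].

INTERFACE

Orientations are given as a unit quaternion [x, y, z, w].
In Python, from plant import ctrl gives the robot as it stands.
- The arm moves only by the shell command python3 -m inch 'ROWS' [FORCE]. ROWS is JSON, a list of rows, each an object with "slide": the shift along the tool's x, y, z in cm, a list of three; "turn": the turn about the tool's z in rad; "grip": the finger opening in cm, from 0 to 8.54. A call has 1 to 20 rows; each row is the pose to reach, as a shift and turn from the pose commanded when the call began, along the tool's axes at that moment; what a row does not reach only later rows make up. A row lasts 1/10 s, in which the tool goes at most 50 mm and 8.59 degrees, less where a joint would pass 70% of its speed; a pose out of reach is approached as far as the arm can. A call with a gripper value outside its range is refused whole. The fingers move at their own pace and stop on an object; FORCE is the grip in N (left out, the last holds). Time passes only in rows, so rows that repeat a pose let the fingers close. It gives the time, the measured TCP pose, the force, the opening and the grip force at its end, in the units of the state.
- ctrl.get_state(): the state, without advancing time (a new reading comes with each control period).
- ctrl.read_camera(name): name is "scene" or "side" or "wrist"; returns (picture, depth): 420x560x3 uint8, red, green, blue; 420x560 float32, m along the optical axis (not along the pixel's ray), 0 where there is no reading.
- ctrl.camera_info(name): a dict with "K" (3x3 intrinsics, pixels), "camera_from_world" (4x4, takes a point from world to camera coordinates); the wrist camera has in their place "T_tool_cam" (4x4, takes a point from camera to tool coordinates, whose origin is the TCP and whose axes are the flange's). Camera axes: x right, y down, z forward; pixel columns grow to the right and rows downward; lengths in m; the calibration is good to about 2 mm. A picture is of the moment at which its call begins: read the wrist's pose just before it. camera_info takes no time and is no camera call.
- ctrl.sign_off(): hands the job in; it is judged then, once.
The state is a dict: "time": time; "qpos": joint angles; "dq": joint speeds; "joint_efforts": joint torques, N m; "eef_pos": TCP position; "tcp_rot": TCP orientation; "contact_force": force on the tool from outside, world axes, zero at the start; "wrist_torque": the same for the moment, N m; "opening": opening from 0.0 (shut) to 1.0 (fully open); "finger_force": force on a finger pad.
Only numpy, scipy, OpenCV 4.12 (cv2) and the standard library are available. Lean on these libraries where they do the work, as an engineer would, in place of code of your own. Each camera call takes 0.05 s, during which the arm holds its last target. There are 200 camera calls.

TASK

Slide the blue test panel straight up out of its slot in the grey rack and hang it on the rod stand, one hook through each of its two slots. The cross-rod is clamped at a different height every time, so find it; let both hooks take the panel while you still hold it, and only then let go, so that it hangs level and still. Leave the white and yellow panels in the rack and do not knock over or shove the amber bottle or the beaker.

Things in the scene. Friction and masses are not known exactly. Their poses are not given: they have to be found in the camera images.
- blue_panel_center (a point): centre of the blue coated test panel, which stands upright in one of the rack's three slots: a rigid flat board 180 mm wide (along its y) x 110 high (its z, up) x 8 thick (its x), 0.17 to 0.34 kg, with a scribed cross on both faces; both faces serve alike
- blue_panel_top (a point): middle of the blue panel's top edge, where to grip it across its 8 mm; axes as the centre's. Two upright slots go right through the panel (along x), 16 mm wide and 24 mm high with 5 mm broken corners: centres at y = -65 and +65 mm, from 12 to 36 mm below the top edge
- white_panel_center (a point): centre of the white panel, same shape, in another slot of the rack
- yellow_panel_center (a point): centre of the yellow panel, same shape, in another slot of the rack
- rack: grey plastic rack, fixed, 168 (x) x 210 (y) x 77 mm high, origin centred on its underside. Three slots at x = -50, 0, +50 mm, each 11 mm wide: ribs on the end walls, up to z = 71 mm, guide a panel's two side edges (3 mm sideways play); the middle is open. Panels stand with their lower edge at z = 10 mm, top edge at 120 mm, and lift straight up
- stand: steel rod stand, fixed; origin on the worktop midway between its posts, x points from the hooks to the posts, z up. Posts: 12 mm rods at y = -140 and +140 mm, 257 mm high, each on a flat foot 46 mm wide, 15 mm high, from x = -105 to +40 mm. The posts carry a cross-rod with two hooks that point along -x
- rod_foot (a point): point on the worktop plumb below the middle of the stand's cross-rod (x = -22 mm in the stand's frame; axes as the stand's). The rod is 10 mm thick and runs along y; its axis is clamped level 130 to 210 mm above the worktop. That height is not reported: feel or see it. It is bare from y = -50 to +50 mm and stands firm against 25 N
- hang_foot (a point): point on the worktop plumb below the centre of a well hung panel (x = -84 mm in the stand's frame; axes as the stand's). Hooks: 6 mm round steel at y = -65 and +65 mm, shanks level, axis at the rod's height; from a 25 mm stop disc (its face 14 mm behind this point) the shank runs 16 mm in front of it, then turns up to a tip 25 to 28 mm in front, 15 mm above the axis
- amber_bottle: small amber glass bottle with black cap, 33 mm across, 76 mm high, upright, loose, a bystander behind; origin at the centre of its underside
- beaker: glass beaker 80 mm across, 73 mm high, upright, loose, a bystander behind; origin at the centre of its underside

How it is judged:
On the way, in this order (a step that is already met when the one before it is completed fails the run):
1. the blue panel is held and clear above the rack's slots (z of blue_panel_center in the frame of rack above 0.13 m and contact force between the fingers and blue_panel above 0.5 N), for 0.1 s.
2. while still held, the panel rests level on the hooks, in place between stop discs and tips (contact force between the fingers and blue_panel above 0.5 N and contact force between blue_panel and stand above 0.6 N and x of blue_panel_center in the frame of stand between -0.1 and -0.069 m and y of blue_panel_center in the frame of stand between -0.009 and 0.009 m and z of blue_panel_center in the frame of stand below 0.178 m and angle between blue_panel_center's own z axis and vertical below 0.12 rad), for 0.2 s.
At the end, for the whole second after the job is handed in: The blue panel hangs released and still by both slots on the two hooks, between discs and tips, centred on the stand within 9 mm, upright and parallel to the cross-rod within 0.12 rad (7 degrees); the white and yellow panels stand fully down in the rack (contact force between blue_panel and stand above 0.8 N and contact force between the fingers and blue_panel below 0.05 N and x of blue_panel_center in the frame of stand between -0.1 and -0.069 m and y of blue_panel_center in the frame of stand between -0.009 and 0.009 m and z of blue_panel_center in the frame of stand between 0.075 and 0.178 m and angle between each of blue_panel_center, white_panel_center, yellow_panel_center's own z axis and vertical below 0.12 rad and angle between the y axis of blue_panel_center and the y axis of stand, either way round below 0.12 rad and linear speed of blue_panel below 0.02 m/s and z of each of white_panel_center, yellow_panel_center in the frame of rack below 0.075 m); the robot touches nothing.
It fails at once if the white or yellow panel is pulled up out of its slot (z of any of white_panel_center, yellow_panel_center in the frame of rack above 0.095 m).
It fails at once if the amber bottle or the beaker is knocked over or shoved more than 4 cm (angle between any of amber_bottle, beaker's own z axis and vertical above 0.5 rad or distance of any of amber_bottle, beaker from where it was at the start of the episode above 0.04 m).
It also fails if it takes over 61 s, if anything falls off the work surface, if the arm or the gripper's body presses on something with over 40 N, if the wrist force passes 120 N, or if a joint passes its speed limit or range.

## Working session

There is one attempt and no reset: what is moved stays moved. The work goes in short steps, Python scripts to look and compute and a shell command to move; the robot and the scene stay as the last step left them, time stands still between calls to the robot, and variables do not carry over. Pictures are saved under pics/ and viewed, at most 10 in all, crops included, and the job is handed in when it is done.

```bash
ls; mkdir -p pics; cat > h.py <<'E'
import numpy as np, cv2
from plant import ctrl
from scipy.spatial.transform import Rotation as R
def cam(name):
    s=ctrl.get_state(); im,d=ctrl.read_camera(name); i=ctrl.camera_info(name); K=np.array(i["K"])
    if name=="wrist":
        T=np.eye(4);T[:3,:3]=R.from_quat(s["tcp_rot"]).as_matrix();T[:3,3]=s["eef_pos"]; W=T@np.array(i["T_tool_cam"])
    else: W=np.linalg.inv(np.array(i["camera_from_world"]))
    v,u=np.mgrid[:420,:560]
    P=np.stack([(u-K[0,2])/K[0,0]*d,(v-K[1,2])/K[1,1]*d,d],-1)@W[:3,:3].T+W[:3,3]
    P[d<=0]=np.nan
    return im,P,K,W
def save(im,n): cv2.imwrite("pics/"+n,im[...,::-1])
E
python3 - <<'E'
from h import *
s=ctrl.get_state();print(s,ctrl.tcp_to_grasp)
a=[]
for n in("scene","side"):
    im,P,K,W=cam(n);np.savez(n+".npz",im=im,P=P,K=K,W=W);a.append(im);print(n,W[:3,3],W[:3,2])
for n,im in zip(("scene","side"),a): save(cv2.resize(im,(800,600)),n+"1.png")
E
```

```text
pics
{'time': 0.0, 'qpos': array([-1.50003828e-01,  2.87223572e-01,  1.57819982e+00,  1.43325595e-05,
        1.27861382e+00, -1.50007938e-01]), 'dq': array([ 0.00119344,  0.00106047, -0.00048463,  0.00088278, -0.00172219,
       -0.00039437]), 'joint_efforts': array([-1.79628755e-04, -4.05981302e+01, -2.92628127e+01, -1.54224781e-04,
        5.81841552e-03,  3.74769741e-06]), 'eef_pos': array([6.74258043e-01, 1.43020779e-04, 2.00196318e-01]), 'tcp_rot': array([ 0.70710627,  0.70710624, -0.00071989, -0.00098781]), 'contact_force': array([-0.01929027,  0.56234762, -0.43503634]), 'wrist_torque': array([ 0.0068657 ,  0.01153185, -0.0015782 ]), 'finger_force': 0.0, 'opening': 0.9989177101768412} 0.0187
scene [ 0.27178798 -0.74310843  0.68332243] [ 0.36207379  0.72064868 -0.5912428 ]
side [0.29726179 0.7618431  0.6128977 ] [ 0.3360078  -0.79175303 -0.51012341]
```

View pics/scene1.png

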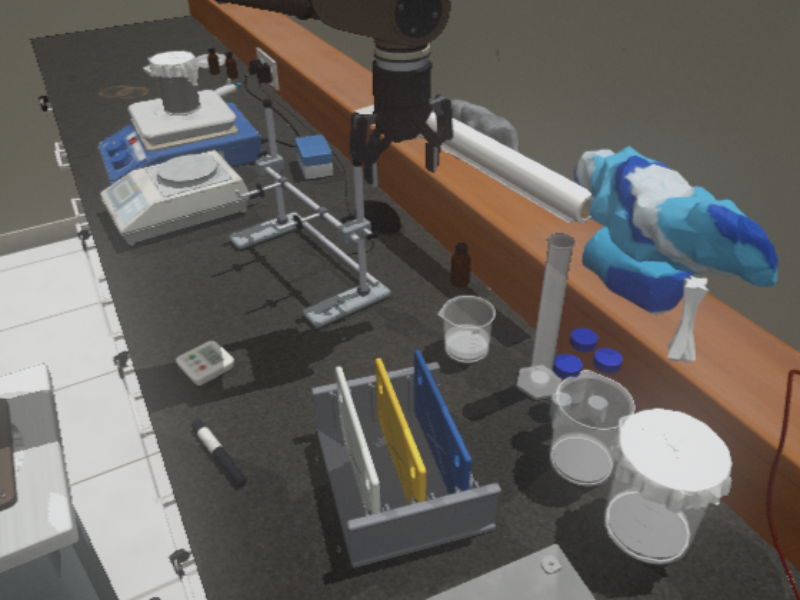

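View pics/side1.png

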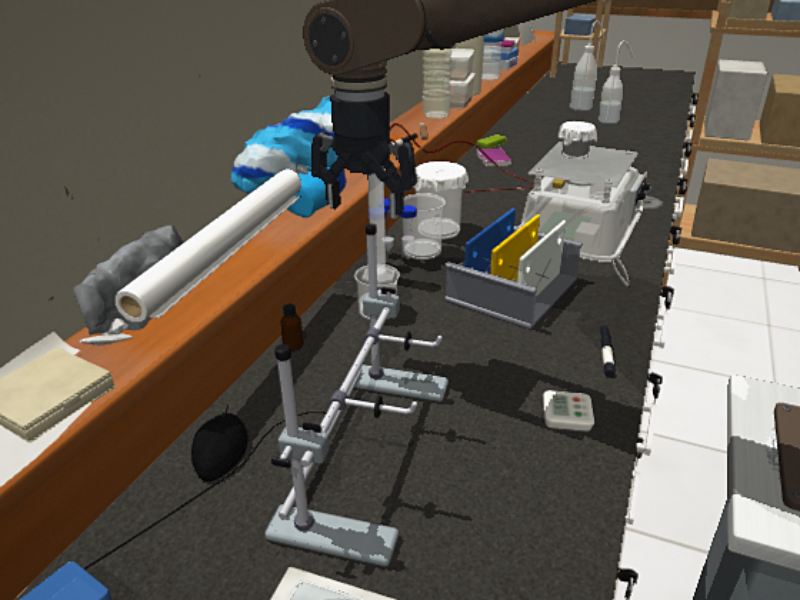

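The blue panel is in the far (+x) slot, and the stand is to the left with its hooks pointing towards the robot. In the side view at 800 px, the post tops are at (285,352) and (371,229), the discs at (378,408) and (406,341), and the hook tips at (413,405) and (440,340). Next I measure from the point clouds.

```bash
cat > m.py <<'E'
from h import *
np.set_printoptions(precision=4,suppress=True)
for n in("scene","side"):
    f=np.load(n+".npz");im,P=f["im"].astype(int),f["P"]
    r,g,b=im[...,0],im[...,1],im[...,2]
    m=(b>1.6*r)&(b>1.2*g)&(P[...,2]>.075)&(P[...,2]<.14)&(P[...,1]<-.0)&(P[...,0]<.85)
    q=P[m];q=q[np.isfinite(q).all(1)]
    rect=cv2.minAreaRect(q[:,:2].astype(np.float32));print(n,"blue",len(q),rect,"z",np.percentile(q[:,2],[1,50,99]))
    print(" 1/99%",np.percentile(q,[.5,50,99.5],axis=0).round(4).tolist())
    top=q[q[:,2]>np.percentile(q[:,2],99)-.004];print(" top",top.mean(0),len(top))
    vx=cv2.fitLine(q[:,:2].astype(np.float32),cv2.DIST_HUBER,0,.01,.01).ravel();print(" line",vx)
    # stand cloud
    s=P[(P[...,1]>.05)&(P[...,1]<.5)&(P[...,0]>.4)&(P[...,0]<.8)&(P[...,2]>.1)&(P[...,2]<.27)]
    print(" stand z hist",np.histogram(s[:,2],bins=np.arange(.1,.275,.01))[0])
    t=s[(s[:,2]>.235)&(s[:,2]<.27)]
    for lo,hi in((.0,.25),(.25,.6)):
        w=t[(t[:,1]>lo)&(t[:,1]<hi)]
        if len(w):print("  posttop",len(w),np.median(w,0),w.max(0))
def at(n,u,v):
    f=np.load(n+".npz");u,v=int(u*.7),int(v*.7);p=f["P"][v-3:v+4,u-3:u+4].reshape(-1,3);p=p[np.isfinite(p).all(1)]
    print(n,u,v,p[np.argmax(p[:,2])])
for u,v in((285,352),(371,229),(378,408),(406,341),(413,405),(440,340),(365,350),(352,375),(400,407),(425,343),(310,450)):at("side",u,v)
for u,v in((267,100),(360,165),(343,368)):at("scene",u,v)
E
python3 m.py
```

```text
scene blue 1681 ((0.6794966459274292, -0.3140166997909546), (0.17840488255023956, 0.2424771934747696), 78.10765838623047) z [0.0768 0.1151 0.1206]
 1/99% [[0.5441, -0.3765, 0.076], [0.5786, -0.3121, 0.1151], [0.7993, -0.2051, 0.121]]
 top [ 0.6184 -0.3001  0.1183] 486
 line [ 0.9923  0.1235  0.622  -0.3164]
 stand z hist [ 22  18  57 386 441 102  82  44  42  40  39  46  41  48  42  34   0]
  posttop 48 [0.6321 0.0585 0.246 ] [0.6406 0.065  0.257 ]
  posttop 48 [0.5964 0.3361 0.2487] [0.6038 0.3466 0.2562]
side blue 724 ((0.6909551620483398, -0.8636652827262878), (0.25112414360046387, 1.3566118478775024), 2.547295570373535) z [0.0755 0.1058 0.1252]
 1/99% [[0.5443, -0.3725, 0.0753], [0.5685, -0.2894, 0.1058], [0.7897, -0.1981, 0.1347]]
 top [ 0.6252 -0.3231  0.1257] 26
 line [ 0.1971  0.9804  0.5658 -0.2749]
 stand z hist [  46   54   55  512 1283  424  186   74   75   75   77   85   75   85
   82  139    0]
  posttop 92 [0.6322 0.0678 0.2498] [0.6413 0.0724 0.259 ]
  posttop 171 [0.5945 0.3446 0.2518] [0.6036 0.3485 0.259 ]
side 199 246 [0.592  0.3418 0.259 ]
side 259 160 [0.6329 0.0685 0.2585]
side 264 285 [0.5368 0.2652 0.1499]
side 284 238 [0.5556 0.1334 0.1492]
side 289 283 [0.4975 0.2514 0.1536]
side 308 237 [0.5157 0.1237 0.1532]
side 255 244 [0.5937 0.1739 0.144 ]
side 246 262 [0.5907 0.2229 0.1449]
side 280 284 [0.5124 0.2557 0.1423]
side 297 240 [0.5394 0.1256 0.1419]
side 217 315 [0.5744 0.3506 0.1497]
scene 186 70 [0.6011 0.3351 0.2562]
scene 251 115 [ 0.6051 -0.0133  0.2914]
scene 240 257 [ 0.4858 -0.1886  0.1204]
```

```bash
cat > m2.py <<'E'
from h import *
np.set_printoptions(precision=4,suppress=True)
for n in("scene","side"):
    f=np.load(n+".npz");im,P=f["im"].astype(int),f["P"]
    r,g,b=im[...,0],im[...,1],im[...,2]
    m=(b>1.6*r)&(b>1.2*g)&(P[...,2]>.05)&(P[...,2]<.126)&(P[...,1]<-.1)&(P[...,1]>-.42)&(P[...,0]<.62)&(P[...,0]>.5)
    q=P[m];
    l=cv2.fitLine(q[:,:2].astype(np.float32),cv2.DIST_HUBER,0,.001,.001).ravel();d=l[:2]*np.sign(l[1])
    nn=np.array([-d[1],d[0]]);e=(q[:,:2]-l[2:])@nn;a=(q[:,:2]-l[2:])@d;k=abs(e)<.008
    print(n,len(q),k.sum(),"dir",d,"yaw",np.arctan2(-d[0],d[1]),"ends",l[2:]+np.percentile(a[k],.5)*d,l[2:]+np.percentile(a[k],99.5)*d,"zmax",np.percentile(q[k,2],99), "e pct",np.percentile(e[k],[2,98]))
    t=q[k&(q[:,2]>.1175)] if n=="scene" else q[k&(q[:,2]>.117)]
    rect=cv2.minAreaRect(t[:,:2].astype(np.float32));print(" top rect",rect,len(t))
    save(cv2.resize(f["im"][230:350,210:350],(700,600)),"z.png") if n=="scene" else 0
E
python3 m2.py
```

```text
scene 1026 1026 dir [0.2066 0.9784] yaw -0.20809932 ends [ 0.544 -0.376] [ 0.5805 -0.2034] zmax 0.12085139554894986 e pct [-0.0056  0.0011]
 top rect ((0.5651462078094482, -0.288909375667572), (0.17640960216522217, 0.007324673235416412), 77.97500610351562) 296
side 707 706 dir [0.2113 0.9774] yaw -0.21286926 ends [ 0.5439 -0.3712] [ 0.5814 -0.1977] zmax 0.1220421238632596 e pct [-0.0052  0.0022]
 top rect ((0.5640716552734375, -0.28487730026245117), (0.1777765452861786, 0.009894195012748241), 77.28157806396484) 114
```

```bash
python3 -m inch '[{"slide":[-3,-1,0],"turn":0.02,"grip":4},{"slide":[-6,-2.2,0],"turn":0.05,"grip":4},{"slide":[-10,-3.8,0],"turn":0.09,"grip":4},{"slide":[-14,-5.4,0],"turn":0.12,"grip":4},{"slide":[-18,-7,1],"turn":0.15,"grip":4},{"slide":[-22,-8.5,2],"turn":0.18,"grip":4},{"slide":[-25,-9.6,3],"turn":0.2,"grip":4},{"slide":[-27.5,-10.5,3.6],"turn":0.21,"grip":4},{"slide":[-28.7,-11,4],"turn":0.21,"grip":4},{"slide":[-28.7,-11,4],"turn":0.21,"grip":4},{"slide":[-28.7,-11,4],"turn":0.21,"grip":4},{"slide":[-28.7,-11,4],"turn":0.21,"grip":4}]' 40
python3 - <<'E'
from h import *
im,P,K,W=cam("wrist");save(cv2.resize(im,(800,600)),"wrist1.png")
np.savez("wrist.npz",im=im,P=P)
s=ctrl.get_state();print(s["eef_pos"],R.from_quat(s["tcp_rot"]).as_matrix().round(4))
E
```

```text
time: 1.3
eef_pos: [0.5657, -0.2858, 0.1621]
tcp_rot: [0.777, 0.63, 0.0, 0.0]
contact_force: [-0.1, -0.3, 0.1]
opening: 0.468
finger_force: 0.0
[ 0.56578165 -0.28577497  0.16219947] [[ 2.067e-01  9.784e-01  8.000e-04]
 [ 9.784e-01 -2.067e-01 -2.000e-04]
 [-0.000e+00  8.000e-04 -1.000e+00]]
```

View pics/wrist1.png

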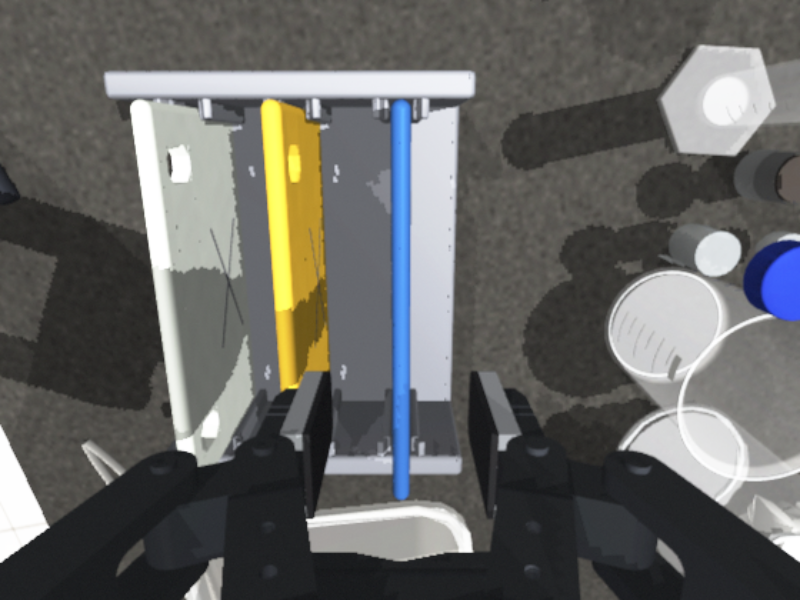

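The wrist view shows the blue top edge running from (402,100) to (402,497), parallel to the pads and centred between them (inner faces at about 328 and 474). I'll check the centring along the panel's length.

```bash
python3 - <<'E'
from h import *
f=np.load("wrist.npz");im,P=f["im"].astype(int),f["P"]
r,g,b=im[...,0],im[...,1],im[...,2]
m=(b>1.6*r)&(b>1.2*g)&(P[...,2]>.11)&(P[...,2]<.13)&(P[...,0]<.64)
m[:, 320:]=0
q=P[m];rect=cv2.minAreaRect(q[:,:2].astype(np.float32));print(len(q),rect,np.percentile(q[:,2],[2,50,98]))
s=ctrl.get_state();T=R.from_quat(s["tcp_rot"]).as_matrix();print("in tool (m):",((np.r_[rect[0],np.median(q[:,2])]-s["eef_pos"])@T))
E
```

```text
3534 ((0.5656745433807373, -0.2878049612045288), (0.17809700965881348, 0.007910438813269138), 78.0651626586914) [0.1160215  0.11858365 0.12023195]
in tool (m): [-0.00200663  0.00027884  0.04361614]
```

```bash
python3 -m inch '[{"slide":[-0.2,0,0.5],"turn":0,"grip":4},{"slide":[-0.2,0,1.5],"turn":0,"grip":4},{"slide":[-0.2,0,2.5],"turn":0,"grip":4},{"slide":[-0.2,0,3.5],"turn":0,"grip":4},{"slide":[-0.2,0,4.5],"turn":0,"grip":4},{"slide":[-0.2,0,5.5],"turn":0,"grip":4},{"slide":[-0.2,0,6.5],"turn":0,"grip":4},{"slide":[-0.2,0,7],"turn":0,"grip":4},{"slide":[-0.2,0,7.2],"turn":0,"grip":4},{"slide":[-0.2,0,7.2],"turn":0,"grip":4},{"slide":[-0.2,0,7.2],"turn":0,"grip":2},{"slide":[-0.2,0,7.2],"turn":0,"grip":1.2},{"slide":[-0.2,0,7.2],"turn":0,"grip":0.4},{"slide":[-0.2,0,7.2],"turn":0,"grip":0},{"slide":[-0.2,0,7.2],"turn":0,"grip":0},{"slide":[-0.2,0,7.2],"turn":0,"grip":0},{"slide":[-0.2,0,7.2],"turn":0,"grip":0}]' 60
```

```text
time: 3.05
eef_pos: [0.565, -0.2892, 0.0904]
tcp_rot: [0.777, 0.629, 0.0, 0.001]
contact_force: [-0.3, -0.3, 4.0]
opening: -0.002
finger_force: 2.0
```

```bash
python3 - <<'E'
from h import *
a=cam("wrist")[0];b=cam("scene")[0]
c=np.hstack([cv2.resize(a,(400,300)),cv2.resize(b[180:400,180:380],(400,440))[:300]])
save(np.vstack([c,np.hstack([cv2.resize(cam("side")[0][100:260,200:420],(400,300)),cv2.resize(b,(400,300))])]),"c2.png")
print(ctrl.get_state()["opening"],ctrl.get_state()["finger_force"])
E
```

```text
0.004032545043391382 2.4756204757431988
```

View pics/c2.png

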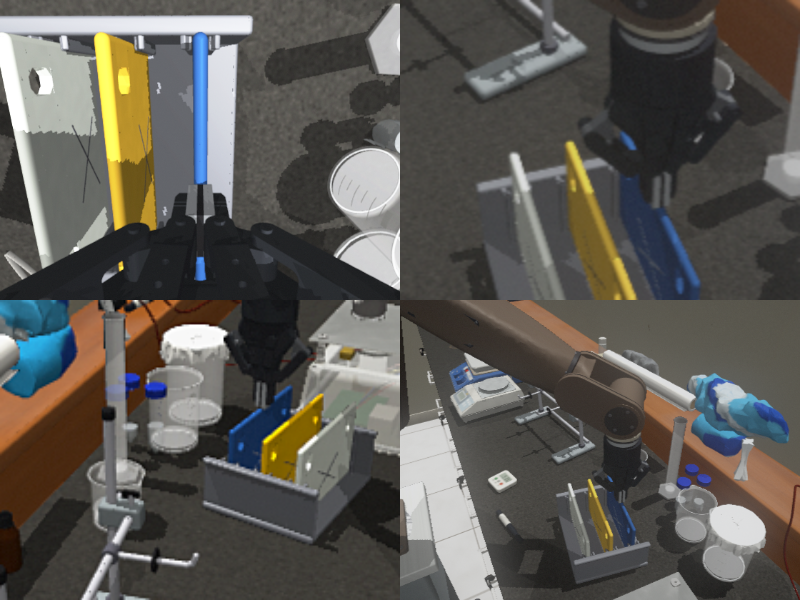

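The side crop suggests the shut fingertips sit at the top edge, around (262,408), and don't straddle the panel. I'll measure where the fingertips really are.

```bash
python3 - <<'E'
from h import *
np.set_printoptions(precision=4,suppress=True)
a=[]
for n,(v0,v1,u0,u1) in dict(side=(130,180,205,275),scene=(230,300,280,350)).items():
    im,P,K,W=cam(n);s=ctrl.get_state()
    q=P[v0:v1,u0:u1];c=im[v0:v1,u0:u1].astype(int)
    blue=(c[...,2]>1.5*c[...,0])
    m=~blue&(np.hypot(q[...,0]-.565,q[...,1]+.289)<.03)&(q[...,2]>.03)
    w=q[m];print(n,len(w),"lowest finger",np.sort(w[:,2])[:12],"x range",np.percentile(w[:,0],[2,98]), "y",np.percentile(w[:,1],[2,98]))
    low=w[w[:,2]<.13];print(" low pts",low.mean(0) if len(low) else 0,len(low))
    a.append(cv2.resize(im[v0:v1,u0:u1],(400,600 if n=="x" else 400)))
save(np.hstack(a),"c3.png")
s=ctrl.get_state();print(s["eef_pos"],s["contact_force"],s["wrist_torque"],s["qpos"])
E
```

```text
Traceback (most recent call last):
IndexError: index -1 is out of bounds for axis 0 with size 0
```

```bash
python3 - <<'E'
from h import *
np.set_printoptions(precision=4,suppress=True)
a=[]
for n,(v0,v1,u0,u1) in dict(side=(120,180,310,380),scene=(220,300,270,350)).items():
    im,P,K,W=cam(n)
    q=P[v0:v1,u0:u1];c=im[v0:v1,u0:u1].astype(int)
    blue=(c[...,2]>1.5*c[...,0])
    m=~blue&(np.hypot(q[...,0]-.565,q[...,1]+.289)<.035)&(q[...,2]>.03)
    w=q[m];print(n,len(w),"lowest",np.sort(w[:,2])[:12])
    low=w[w[:,2]<.14]
    if len(low):print(" low mean",low.mean(0),len(low),low.min(0),low.max(0))
    a.append(cv2.resize(im[v0:v1,u0:u1],(400,400)))
save(np.hstack(a),"c3.png")
s=ctrl.get_state();print(s["eef_pos"],s["contact_force"],s["wrist_torque"],s["qpos"])
E
```

```text
side 674 lowest [0.0691 0.0698 0.0706 0.1214 0.1236 0.1241 0.1241 0.1245 0.1246 0.1247
 0.1249 0.1254]
 low mean [ 0.5645 -0.282   0.129 ] 60 [ 0.552  -0.3076  0.0691] [ 0.5798 -0.2755  0.1399]
scene 1593 lowest [0.0543 0.0576 0.06   0.0628 0.0632 0.0652 0.0979 0.0994 0.1    0.106
 0.1097 0.1106]
 low mean [ 0.5628 -0.2951  0.1275] 140 [ 0.5504 -0.3193  0.0543] [ 0.5779 -0.2549  0.14  ]
[ 0.565  -0.2892  0.0904] [ 0.2821 -0.8216  5.8707] [0.0365 0.0069 0.0688] [-0.6328  0.3076  1.7644  0.      1.0683 -0.4227]
```

View pics/c3.png

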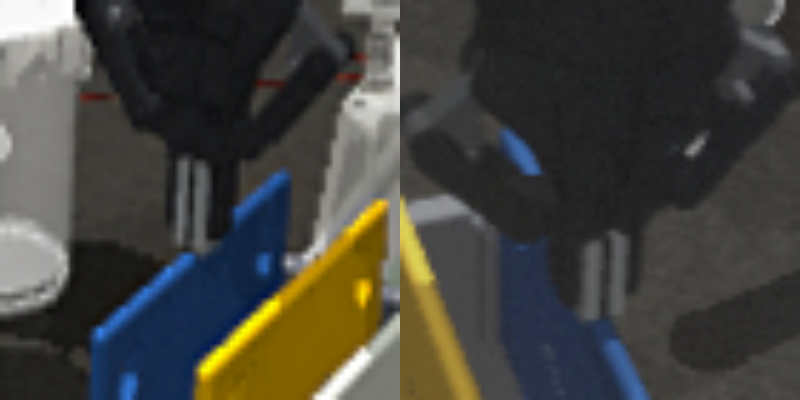

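```bash
python3 - <<'E'
from h import *
np.set_printoptions(precision=4,suppress=True)
print(ctrl.camera_info("wrist"))
im,P,K,W=cam("wrist")
s=ctrl.get_state();T=R.from_quat(s["tcp_rot"]).as_matrix()
Q=(P-s["eef_pos"])@T
for v in (60,120,200,240,255,270,285,300,330,360,375,390): 
    print(v,[(im[v,u].tolist(),(Q[v,u]*1000).round(0).tolist()) for u in (265,274,280,286,295)])
save(cv2.resize(im[220:420,190:370],(720,800))[:600],"c4.png")
E
```

```text
{'K': array([[373.5347,   0.    , 279.8643],
       [  0.    , 373.5347, 209.0631],
       [  0.    ,   0.    ,   1.    ]]), 'T_tool_cam': array([[ 0.0003, -0.958 , -0.2868,  0.0728],
       [ 1.    , -0.0001,  0.0012, -0.0001],
       [-0.0012, -0.2868,  0.958 , -0.1715],
       [ 0.    ,  0.    ,  0.    ,  1.    ]])}
60 [([112, 114, 121], [90.0, -7.0, 20.0]), ([67, 126, 221], [86.0, -2.0, -26.0]), ([90, 169, 251], [85.0, 0.0, -29.0]), ([80, 146, 240], [86.0, 2.0, -27.0]), ([117, 119, 127], [90.0, 7.0, 20.0])]
120 [([131, 132, 139], [58.0, -10.0, 81.0]), ([66, 122, 217], [65.0, -2.0, -27.0]), ([88, 162, 250], [65.0, 0.0, -29.0]), ([79, 145, 239], [65.0, 2.0, -29.0]), ([218, 220, 226], [58.0, 10.0, 81.0])]
200 [([102, 103, 109], [3.0, -10.0, 83.0]), ([65, 119, 207], [34.0, -2.0, -28.0]), ([86, 157, 247], [34.0, 0.0, -28.0]), ([77, 142, 237], [34.0, 3.0, -28.0]), ([206, 208, 219], [4.0, 11.0, 81.0])]
240 [([101, 102, 108], [-26.0, -11.0, 81.0]), ([61, 116, 201], [17.0, -2.0, -28.0]), ([84, 154, 246], [16.0, 0.0, -27.0]), ([76, 140, 236], [17.0, 3.0, -29.0]), ([197, 201, 210], [-26.0, 
[... 861 characters left out ...]
], [6.0, -2.0, -74.0]), ([41, 41, 44], [-0.0, 0.0, -66.0]), ([27, 29, 30], [6.0, 2.0, -75.0]), ([31, 33, 36], [11.0, 4.0, -81.0])]
360 [([27, 27, 29], [9.0, -4.0, -92.0]), ([26, 27, 30], [-5.0, -2.0, -75.0]), ([71, 126, 215], [-12.0, 0.0, -66.0]), ([30, 31, 34], [-4.0, 2.0, -76.0]), ([28, 30, 32], [10.0, 4.0, -94.0])]
375 [([24, 23, 27], [5.0, -4.0, -92.0]), ([41, 71, 124], [-51.0, -3.0, -27.0]), ([71, 131, 227], [-50.0, 0.0, -28.0]), ([53, 94, 158], [-9.0, 2.0, -76.0]), ([30, 33, 35], [7.0, 4.0, -95.0])]
390 [([23, 25, 27], [1.0, -4.0, -93.0]), ([42, 77, 136], [nan, nan, nan]), ([73, 132, 227], [-58.0, 0.0, -29.0]), ([69, 129, 222], [-59.0, 3.0, -28.0]), ([27, 27, 29], [10.0, 3.0, -103.0])]
```

View pics/c4.png

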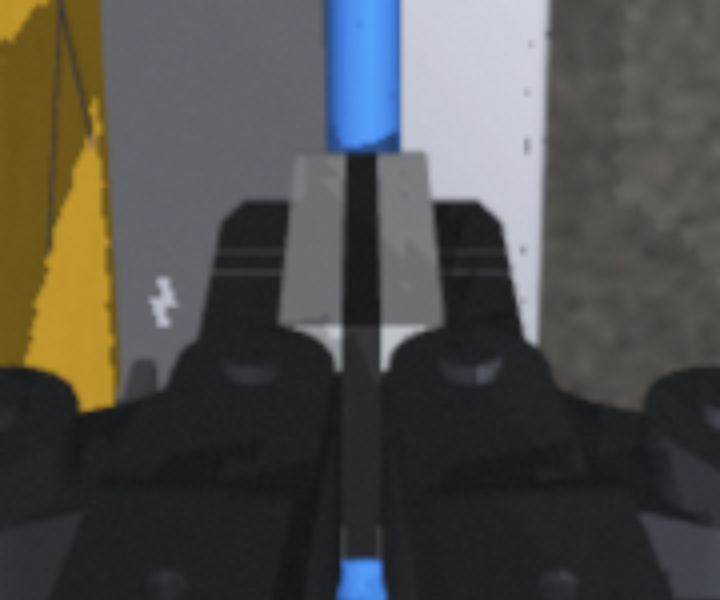

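The wrist depth shows the pads end about 31 mm short of the reported TCP. The fingers have shut just on top of the panel instead of around it. I'll lift a little, reopen, go 3.1 cm deeper and grip again.

```bash
python3 -m inch '[{"slide":[0,0,-0.5],"turn":0,"grip":0},{"slide":[0,0,-1],"turn":0,"grip":4},{"slide":[0,0,-1],"turn":0,"grip":4},{"slide":[0,0,-1],"turn":0,"grip":4},{"slide":[0,0,-1],"turn":0,"grip":4},{"slide":[0,0,-1],"turn":0,"grip":4},{"slide":[0,0,-0.3],"turn":0,"grip":4},{"slide":[0,0,0.5],"turn":0,"grip":4},{"slide":[0,0,1.2],"turn":0,"grip":4},{"slide":[0,0,1.9],"turn":0,"grip":4},{"slide":[0,0,2.5],"turn":0,"grip":4},{"slide":[0,0,3],"turn":0,"grip":4},{"slide":[0,0,3.1],"turn":0,"grip":4},{"slide":[0,0,3.1],"turn":0,"grip":4}]'
python3 -m inch '[{"slide":[0,0,0],"turn":0,"grip":2},{"slide":[0,0,0],"turn":0,"grip":1.2},{"slide":[0,0,0],"turn":0,"grip":0.4},{"slide":[0,0,0],"turn":0,"grip":0},{"slide":[0,0,0],"turn":0,"grip":0},{"slide":[0,0,0],"turn":0,"grip":0},{"slide":[0,0,0],"turn":0,"grip":0}]' 60
```

```text
time: 4.8
eef_pos: [0.5645, -0.2889, 0.0584]
tcp_rot: [0.777, 0.629, -0.0, -0.0]
contact_force: [0.2, -0.1, 0.5]
opening: 0.466
finger_force: 0.0
time: 5.5
eef_pos: [0.565, -0.2892, 0.0593]
tcp_rot: [0.777, 0.629, 0.0, 0.001]
contact_force: [0.8, -0.0, 3.2]
opening: 0.084
finger_force: 60.0
```

```bash
python3 -m inch '[{"slide":[0,0,-0.5],"turn":0,"grip":0},{"slide":[0,0,-1],"turn":0,"grip":0},{"slide":[0,0,-1.7],"turn":0,"grip":0},{"slide":[0,0,-2.5],"turn":0,"grip":0},{"slide":[0,0,-3.3],"turn":0,"grip":0},{"slide":[0,0,-4.1],"turn":0,"grip":0},{"slide":[0,0,-4.9],"turn":0,"grip":0},{"slide":[0,0,-5.7],"turn":0,"grip":0},{"slide":[0,0,-6.5],"turn":0,"grip":0},{"slide":[0,0,-7.3],"turn":0,"grip":0},{"slide":[0,0,-8.1],"turn":0,"grip":0},{"slide":[0,0,-8.9],"turn":0,"grip":0},{"slide":[0,0,-9.7],"turn":0,"grip":0},{"slide":[0,0,-10.5],"turn":0,"grip":0},{"slide":[0,0,-11.3],"turn":0,"grip":0},{"slide":[0,0,-12],"turn":0,"grip":0},{"slide":[0,0,-12.5],"turn":0,"grip":0},{"slide":[0,0,-12.5],"turn":0,"grip":0},{"slide":[0,0,-12.5],"turn":0,"grip":0}]'
python3 - <<'E'
from h import *
np.set_printoptions(precision=4,suppress=True)
a=[]
for n in("scene","side"):
    im,P,K,W=cam(n);a.append(cv2.resize(im,(400,300)))
    c=im.astype(int);r,g,b=c[...,0],c[...,1],c[...,2]
    m=(b>1.6*r)&(b>1.2*g)&(P[...,2]>.1)&(P[...,2]<.26)&(P[...,1]<-.15)&(P[...,1]>-.42)&(P[...,0]<.63)&(P[...,0]>.5)
    q=P[m];print(n,len(q),np.percentile(q,[.5,50,99.5],axis=0))
save(np.hstack(a),"lift.png")
E
```

```text
time: 7.4
eef_pos: [0.5645, -0.2889, 0.1835]
tcp_rot: [0.777, 0.629, -0.0, -0.0]
contact_force: [0.2, -0.0, -3.0]
opening: 0.082
finger_force: 59.3
scene 1919 [[ 0.5428 -0.3763  0.1385]
 [ 0.553  -0.3283  0.1926]
 [ 0.5795 -0.2042  0.2453]]
side 1293 [[ 0.5427 -0.3703  0.1379]
 [ 0.5665 -0.2613  0.1905]
 [ 0.5856 -0.1981  0.2455]]
```

View pics/lift.png

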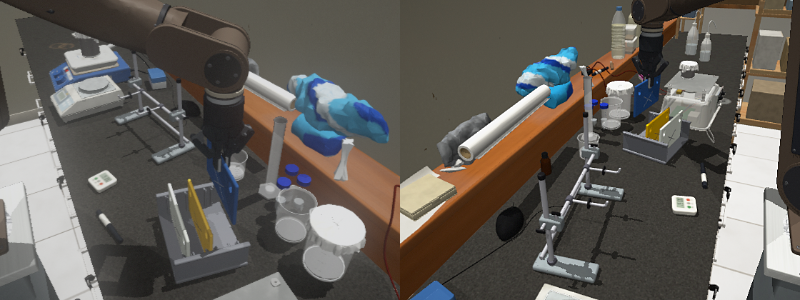

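The blue panel is held clear of the rack, with its bottom at about z=0.138 and top at 0.2455. The other two panels are still down in their slots. Next I carry it in front of the hooks.

```bash
python3 -m inch '[{"slide":[0.3,-0.3,-0.3],"turn":0,"grip":0},{"slide":[1,-0.9,-0.7],"turn":0,"grip":0},{"slide":[2.2,-2,-1],"turn":0,"grip":0},{"slide":[3.7,-3.3,-1],"turn":0,"grip":0},{"slide":[5.4,-4.7,-1],"turn":0,"grip":0},{"slide":[7.1,-6.1,-1],"turn":0,"grip":0},{"slide":[8.8,-7.5,-1],"turn":0,"grip":0},{"slide":[10.5,-8.9,-1],"turn":0,"grip":0},{"slide":[12.2,-10.3,-1],"turn":0,"grip":0},{"slide":[13.7,-11.6,-1],"turn":0,"grip":0},{"slide":[15,-12.8,-1],"turn":0,"grip":0},{"slide":[16,-13.6,-1],"turn":0,"grip":0},{"slide":[16.4,-13.9,-1],"turn":0,"grip":0},{"slide":[16.4,-13.9,-1],"turn":0,"grip":0}]'
python3 -m inch '[{"slide":[0.4,0,0],"turn":-0.01,"grip":0},{"slide":[1.4,-0.2,0],"turn":-0.02,"grip":0},{"slide":[3,-0.5,0],"turn":-0.04,"grip":0},{"slide":[5,-0.9,0],"turn":-0.07,"grip":0},{"slide":[7.2,-1.3,0],"turn":-0.1,"grip":0},{"slide":[9.5,-1.7,0],"turn":-0.13,"grip":0},{"slide":[11.8,-2.1,0],"turn":-0.16,"grip":0},{"slide":[14.1,-2.5,0],"turn":-0.19,"grip":0},{"slide":[16.4,-2.9,0],"turn":-0.22,"grip":0},{"slide":[18.7,-3.3,0],"turn":-0.25,"grip":0},{"slide":[21,-3.7,0],"turn":-0.28,"grip":0},{"slide":[23.2,-4.1,0],"turn":-0.3,"grip":0},{"slide":[25,-4.4,0],"turn":-0.32,"grip":0},{"slide":[26.5,-4.6,0],"turn":-0.335,"grip":0},{"slide":[27.4,-4.75,0],"turn":-0.343,"grip":0},{"slide":[27.7,-4.8,0],"turn":-0.343,"grip":0},{"slide":[27.7,-4.8,0],"turn":-0.343,"grip":0},{"slide":[27.7,-4.8,0],"turn":-0.343,"grip":0},{"slide":[27.7,-4.8,0],"turn":-0.343,"grip":0}]'
cat > m3.py <<'E'
from h import *
np.set_printoptions(precision=4,suppress=True)
s=ctrl.get_state();a=[]
for n in("scene","side"):
    im,P,K,W=cam(n);np.savez(n+"2.npz",im=im,P=P);a.append(cv2.resize(im[60:340,100:500] if n=="side" else im[40:320,60:460],(400,280)))
    c=im.astype(int);r,g,b=c[...,0],c[...,1],c[...,2]
    m=(b>1.6*r)&(b>1.2*g)&(P[...,2]>.03)&(P[...,2]<.3)&(P[...,1]<.32)&(P[...,1]>.05)&(P[...,0]<.56)&(P[...,0]>.38)
    q=P[m];rect=cv2.minAreaRect(q[:,:2].astype(np.float32))
    l=cv2.fitLine(q[:,:2].astype(np.float32),cv2.DIST_HUBER,0,.001,.001).ravel();d=l[:2]*np.sign(l[1]);t=(q[:,:2]-l[2:])@d
    print(n,len(q),"yaw",np.arctan2(-d[0],d[1]),"centre",l[2:]+d*np.percentile(t,[.3,99.7]).mean(),"len",np.ptp(np.percentile(t,[.3,99.7])),"z",np.percentile(q[:,2],[.3,99.7]))
    # tilt: slope of face
    A=np.c_[q,np.ones(len(q))];
    nrm=np.linalg.svd(q-q.mean(0),full_matrices=False)[2][2];print("  normal",nrm*np.sign(nrm[0]))
    o=np.array([.6145,.202]);xs=np.array([.991,.132]);ys=np.array([-.132,.991])
    k=(P[...,2]>.11)&(P[...,2]<.18);e=P[k];X=(e[:,:2]-o)@xs;Y=(e[:,:2]-o)@ys
    for y0 in(-.065,.065):
        w=(abs(Y-y0)<.012)&(X>-.105)&(X<-.075);u=(abs(Y-y0)<.012)&(X>-.118)&(X<-.104)
        print("  hook",y0,"shank",w.sum(),np.median(Y[w]) if w.any() else 0,np.percentile(e[w,2],[5,50,95]) if w.any() else 0,"tip",u.sum(),(np.median(X[u]),np.median(Y[u]),e[u,2].max()) if u.any() else 0)
    w=(abs(Y)<.05)&(abs(X+.022)<.012);print("  rod",w.sum(),np.median(X[w]),np.percentile(e[w,2],[2,50,98]))
    for y0 in(-.14,.14):
        k=(P[...,2]>.16)&(P[...,2]<.24);e=P[k];X=(e[:,:2]-o)@xs;Y=(e[:,:2]-o)@ys
        w=(np.hypot(X,Y-y0)<.015)
        print("  post",y0,w.sum(),np.percentile(X[w],[5,50,95]),np.percentile(Y[w],[5,50,95]))
print(s["eef_pos"],s["tcp_rot"])
save(np.hstack(a),"stage%d.png"%(s["time"]*10))
E
python3 m3.py; ls pics
```

```text
time: 8.9
eef_pos: [0.4628, -0.0991, 0.1939]
tcp_rot: [0.777, 0.629, 0.0, 0.0]
contact_force: [1.1, 0.2, -3.2]
opening: 0.081
finger_force: 59.3
time: 10.8
eef_pos: [0.4737, 0.1808, 0.1936]
tcp_rot: [0.659, 0.752, -0.0, 0.0]
contact_force: [-0.2, -0.3, -3.2]
opening: 0.082
finger_force: 59.3
scene 1160 yaw 0.13631482 centre [0.4707 0.1777] len 0.17561318952832478 z [0.1471 0.283 ]
  normal [ 0.9905  0.1334 -0.0329]
  hook -0.065 shank 34 -0.06759661732099505 [0.1344 0.1386 0.1431] tip 13 (np.float64(-0.10675041212184753), np.float64(-0.06783454543198307), np.float64(0.15136353168574257))
  hook 0.065 shank 2 0.05852344003718346 [0.1375 0.1385 0.1395] tip 0 0
  rod 111 -0.022769370289611915 [0.1343 0.1398 0.1427]
  post -0.14 198 [-0.0042 -0.0005  0.0059] [-0.1471 -0.1443 -0.1381]
  post 0.14 149 [-0.005  -0.0009  0.0059] [0.1315 0.1355 0.1403]
side 1243 yaw 0.124539934 centre [0.4692 0.1879] len 0.16968082738562032 z [0.147  0.2957]
  normal [0.9943 0.1031 0.0288]
  hook -0.065 shank 60 -0.06362497486774404 [0.1377 0.1403 0.1438] tip 18 (np.float64(-0.10685087880032293), np.float64(-0.06384129139297978), np.float64(0.15348256609890998))
  hook 0.065 shank 72 0.06649846992547978 [0.1374 0.1402 0.1433] tip 25 (np.float64(-0.10684601311350775), np.float64(0.06640422209872679), np.float64(0.15315218123726615))
  rod 220 -0.022728446134338005 [0.1376 0.1422 0.1441]
  post -0.14 237 [-0.0039 -0.      0.006 ] [-0.1394 -0.1357 -0.1334]
  post 0.14 406 [-0.005  -0.0019  0.0048] [0.1388 0.1442 0.1461]
[0.4737 0.1808 0.1936] [ 0.6589  0.7522 -0.0001  0.    ]
c2.png
c3.png
c4.png
lift.png
scene1.png
side1.png
stage108.png
wrist1.png
z.png
```

```bash
python3 -m inch '[{"slide":[0,0,0.4],"turn":0,"grip":0},{"slide":[0,0,1.2],"turn":0,"grip":0},{"slide":[0,0,2.2],"turn":0,"grip":0},{"slide":[0,0,3.2],"turn":0,"grip":0},{"slide":[0,0,4.2],"turn":0,"grip":0},{"slide":[0,0,5.2],"turn":0,"grip":0},{"slide":[0,0,6.2],"turn":0,"grip":0},{"slide":[0,0,7.2],"turn":0,"grip":0},{"slide":[0,0,8.1],"turn":0,"grip":0},{"slide":[0,0,8.6],"turn":0,"grip":0},{"slide":[0,0,8.7],"turn":0,"grip":0},{"slide":[0,0,8.7],"turn":0,"grip":0},{"slide":[0,0,8.7],"turn":0,"grip":0}]'
python3 - <<'E'
from h import *
np.set_printoptions(precision=4,suppress=True)
o=np.array([.6145,.202]);xs=np.array([.991,.132]);ys=np.array([-.132,.991]);a=[]
for n in("scene","side"):
    im,P,K,W=cam(n);s=ctrl.get_state()
    X=(P[...,:2]-o)@xs;Y=(P[...,:2]-o)@ys;Z=P[...,2]
    c=im.astype(int);blue=(c[...,2]>1.5*c[...,0])&(c[...,2]>1.2*c[...,1])
    f=blue&(X>-.165)&(X<-.135)&(abs(Y)<.11)&(Z>.04)&(Z<.18)
    print(n,f.sum(),"X",np.percentile(X[f],[2,50,98]),"Y",np.percentile(Y[f],[.3,99.7]),"Z",np.percentile(Z[f],[.3,99.7]))
    # slots: ray/plane intersection of front face for non-blue pixels inside the panel outline
    v,u=np.mgrid[:420,:560];D=np.stack([(u-K[0,2])/K[0,0],(v-K[1,2])/K[1,1],np.ones(u.shape)],-1)@W[:3,:3].T
    x0=np.median(X[f]);t=(x0-((W[:2,3]-o)@xs))/(D[...,:2]@xs);Q=W[:3,3]+t[...,None]*D
    yq=(Q[...,:2]-o)@ys;zq=Q[...,2];print("  face X",x0)
    for y0 in(-.065,.065):
        h=~blue&(abs(yq-y0)<.016)&(zq>.11)&(zq<.165)
        h=h&(zq<.158)
        print("  slot",y0,h.sum(),"Y",np.percentile(yq[h],[3,50,97]) if h.any() else 0,"Z",np.percentile(zq[h],[3,50,97]) if h.any() else 0)
    vv,uu=np.where(f);cr=im[max(vv.min()-25,0):vv.max()+15,uu.min()-15:uu.max()+50];a.append(cv2.resize(cr,(400,500)))
save(np.hstack(a),"low.png")
E
```

```text
time: 12.2
eef_pos: [0.4741, 0.1815, 0.1072]
tcp_rot: [0.659, 0.753, 0.0, 0.0]
contact_force: [-0.2, -0.3, -2.9]
opening: 0.084
finger_force: 59.2
scene 1042 X [-0.1464 -0.1451 -0.1398] Y [-0.0933  0.0841] Z [0.0603 0.1677]
  face X -0.14511151918490958
  slot -0.065 0 Y 0 Z 0
  slot 0.065 35 Y [0.0513 0.0668 0.0797] Z [0.1338 0.1469 0.1566]
side 1033 X [-0.1462 -0.1456 -0.1386] Y [-0.0753  0.0903] Z [0.0624 0.1702]
  face X -0.14561283960965776
  slot -0.065 57 Y [-0.0792 -0.0648 -0.0504] Z [0.1119 0.1346 0.1563]
  slot 0.065 0 Y 0 Z 0
```

View pics/low.png

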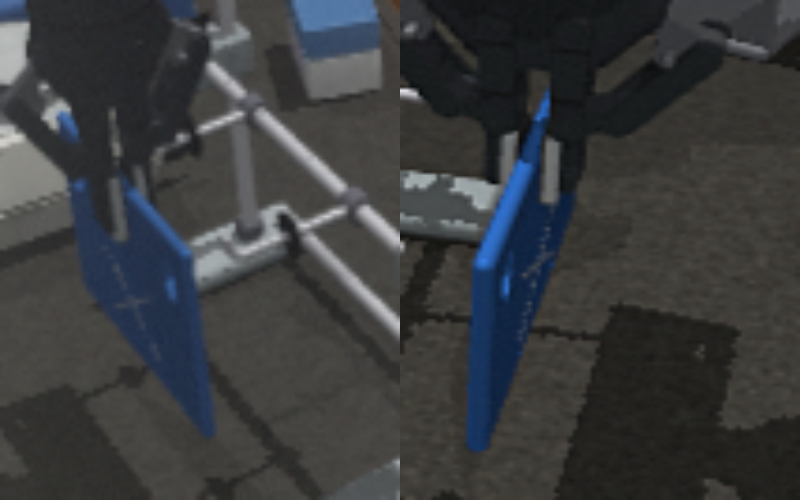

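The panel is level in front of the hooks: z 0.060 to 0.170, y off by about −1.5 mm. That puts the slot window at z 0.134 to 0.158, against hooks spanning 0.1365 to 0.1535. I'll move it onto the hooks slowly.

```bash
python3 -m inch '[{"slide":[0.1,0.3,0],"turn":0,"grip":0},{"slide":[0.1,0.8,0],"turn":0,"grip":0},{"slide":[0.1,1.3,0],"turn":0,"grip":0},{"slide":[0.1,1.8,0],"turn":0,"grip":0},{"slide":[0.1,2.2,0],"turn":0,"grip":0},{"slide":[0.1,2.5,0],"turn":0,"grip":0},{"slide":[0.1,2.8,0],"turn":0,"grip":0},{"slide":[0.1,3.1,0],"turn":0,"grip":0},{"slide":[0.1,3.4,0],"turn":0,"grip":0},{"slide":[0.1,3.4,0],"turn":0,"grip":0},{"slide":[0.1,3.4,0],"turn":0,"grip":0}]'
python3 -c "
from plant import ctrl;s=ctrl.get_state();print(s['contact_force'],s['wrist_torque'])"
```

```text
time: 13.4
eef_pos: [0.5071, 0.1869, 0.1066]
tcp_rot: [0.659, 0.753, -0.0, -0.0]
contact_force: [-0.7, -0.2, -3.4]
opening: 0.085
finger_force: 59.2
[-0.67381186 -0.24126614 -3.35985773] [ 0.01145165 -0.0230511   0.01689849]
```

```bash
python3 -m inch '[{"slide":[0,0.3,0],"turn":0,"grip":0},{"slide":[0,0.6,0],"turn":0,"grip":0},{"slide":[0,0.9,0],"turn":0,"grip":0},{"slide":[0,1.2,0],"turn":0,"grip":0},{"slide":[0,1.5,0],"turn":0,"grip":0},{"slide":[0,1.8,0],"turn":0,"grip":0},{"slide":[0,2.1,0],"turn":0,"grip":0},{"slide":[0,2.4,0],"turn":0,"grip":0},{"slide":[0,2.4,0],"turn":0,"grip":0},{"slide":[0,2.4,0],"turn":0,"grip":0}]'
python3 - <<'E'
from h import *
np.set_printoptions(precision=4,suppress=True)
o=np.array([.6145,.202]);xs=np.array([.991,.132]);ys=np.array([-.132,.991]);a=[]
s=ctrl.get_state();print(s['contact_force'],s['wrist_torque'])
for n in("scene","side"):
    im,P,K,W=cam(n)
    X=(P[...,:2]-o)@xs;Y=(P[...,:2]-o)@ys;Z=P[...,2]
    c=im.astype(int);blue=(c[...,2]>1.5*c[...,0])&(c[...,2]>1.2*c[...,1])
    f=blue&(X>-.105)&(X<-.065)&(abs(Y)<.11)&(Z>.03)&(Z<.19)
    print(n,f.sum(),"X",np.percentile(X[f],[2,50,98]),"Y",np.percentile(Y[f],[.3,99.7]),"Z",np.percentile(Z[f],[.3,99.7]))
    vv,uu=np.where(f);cr=im[max(vv.min()-15,0):vv.max()+15,uu.min()-40:uu.max()+40];a.append(cv2.resize(cr,(400,500)))
save(np.hstack(a),"on.png")
E
```

```text
time: 14.4
eef_pos: [0.5309, 0.1901, 0.1065]
tcp_rot: [0.659, 0.753, -0.0, -0.0]
contact_force: [-0.3, 0.7, -3.4]
opening: 0.087
finger_force: 59.2
[-0.2527  0.6575 -3.3965] [-0.0159 -0.0393  0.0124]
scene 1081 X [-0.0891 -0.0876 -0.0826] Y [-0.0924  0.0871] Z [0.0596 0.1677]
side 1299 X [-0.0891 -0.0883 -0.0814] Y [-0.0841  0.0914] Z [0.0612 0.169 ]
```

View pics/on.png

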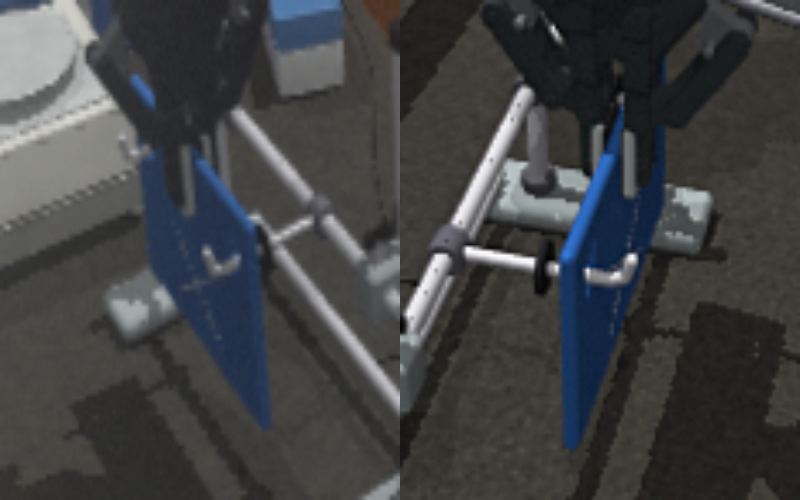

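The hook tips stand in front of the panel on both sides, at scene (215,265) and side (630,265), so both slots are threaded. Now I lower it until the hooks take the weight.

```bash
python3 -m inch '[{"slide":[0,0,0.3],"turn":0,"grip":0},{"slide":[0,0,0.6],"turn":0,"grip":0},{"slide":[0,0,0.9],"turn":0,"grip":0},{"slide":[0,0,1.1],"turn":0,"grip":0},{"slide":[0,0,1.2],"turn":0,"grip":0},{"slide":[0,0,1.3],"turn":0,"grip":0},{"slide":[0,0,1.3],"turn":0,"grip":0},{"slide":[0,0,1.3],"turn":0,"grip":0}]'
python3 -m inch '[{"slide":[0,0,0.1],"turn":0,"grip":0},{"slide":[0,0,0.1],"turn":0,"grip":0},{"slide":[0,0,0.1],"turn":0,"grip":0}]'
```

```text
time: 15.3
eef_pos: [0.531, 0.1901, 0.0937]
tcp_rot: [0.659, 0.753, 0.0, 0.0]
contact_force: [0.2, 0.6, -2.7]
opening: 0.084
finger_force: 59.3
time: 15.6
eef_pos: [0.5309, 0.1901, 0.0926]
tcp_rot: [0.659, 0.753, -0.0, -0.0]
contact_force: [-0.4, 0.3, -3.1]
opening: 0.086
finger_force: 59.3
```

```bash
python3 -m inch '[{"slide":[0,0,0.1],"turn":0,"grip":0},{"slide":[0,0,0.1],"turn":0,"grip":0},{"slide":[0,0,0.1],"turn":0,"grip":0}]' | grep -E "eef|contact"
python3 -m inch '[{"slide":[0,0,0.1],"turn":0,"grip":0},{"slide":[0,0,0.1],"turn":0,"grip":0},{"slide":[0,0,0.1],"turn":0,"grip":0}]'| grep -E "eef|contact"
```

```text
eef_pos: [0.5311, 0.1901, 0.0918]
contact_force: [-0.2, 0.6, -2.6]
eef_pos: [0.5312, 0.1901, 0.0916]
contact_force: [-3.5, -1.1, 4.4]
```

```bash
python3 -m inch '[{"slide":[0,0,-0.02],"turn":0,"grip":0},{"slide":[0,0,-0.04],"turn":0,"grip":0},{"slide":[0,0,-0.04],"turn":0,"grip":0},{"slide":[0,0,-0.04],"turn":0,"grip":0},{"slide":[0,0,-0.04],"turn":0,"grip":0}]'
python3 - <<'E'
from h import *
np.set_printoptions(precision=4,suppress=True)
o=np.array([.6145,.202]);xs=np.array([.991,.132]);ys=np.array([-.132,.991])
s=ctrl.get_state();print(s['contact_force'],s['wrist_torque'])
for n in("scene","side"):
    im,P,K,W=cam(n)
    X=(P[...,:2]-o)@xs;Y=(P[...,:2]-o)@ys;Z=P[...,2]
    c=im.astype(int);blue=(c[...,2]>1.5*c[...,0])&(c[...,2]>1.2*c[...,1])
    f=blue&(X>-.105)&(X<-.065)&(abs(Y)<.11)&(Z>.03)&(Z<.19)
    print(n,f.sum(),"X",np.percentile(X[f],[2,50,98]),"Y",np.percentile(Y[f],[.3,99.7]),"Z",np.percentile(Z[f],[.3,99.7]))
E
```

```text
time: 16.7
eef_pos: [0.5312, 0.1901, 0.0916]
tcp_rot: [0.659, 0.753, 0.0, 0.0]
contact_force: [-2.9, -0.5, 6.2]
opening: 0.082
finger_force: 60.4
[-2.8994 -0.5066  6.156 ] [-0.1086  0.5169 -0.0245]
scene 1072 X [-0.0889 -0.0874 -0.082 ] Y [-0.0918  0.0866] Z [0.0439 0.1533]
side 1252 X [-0.0886 -0.088  -0.0809] Y [-0.0855  0.0914] Z [0.0462 0.1675]
```

```bash
python3 -m inch '[{"slide":[0,0,-0.04],"turn":0,"grip":0},{"slide":[0,0,-0.06],"turn":0,"grip":0},{"slide":[0,0,-0.06],"turn":0,"grip":0}]' 20
python3 -m inch '[{"slide":[0,0,0],"turn":0,"grip":0.9},{"slide":[0,0,0],"turn":0,"grip":1.1},{"slide":[0,0,0],"turn":0,"grip":1.4},{"slide":[0,0,0],"turn":0,"grip":1.8},{"slide":[0,0,0],"turn":0,"grip":2.2},{"slide":[0,0,0],"turn":0,"grip":2.6},{"slide":[0,0,0],"turn":0,"grip":3},{"slide":[0,0,0],"turn":0,"grip":3},{"slide":[0,0,0],"turn":0,"grip":3}]'
```

```text
time: 17.1
eef_pos: [0.5312, 0.1901, 0.0916]
tcp_rot: [0.659, 0.753, 0.0, 0.0]
contact_force: [-0.9, -0.8, 3.3]
opening: 0.083
finger_force: 60.4
time: 18.0
eef_pos: [0.531, 0.1901, 0.0917]
tcp_rot: [0.659, 0.753, 0.0, 0.0]
contact_force: [-0.3, -0.1, -0.1]
opening: 0.351
finger_force: 0.0
```

Released with no force on the tool. Now I withdraw straight up and check.

```bash
python3 -m inch '[{"slide":[0,0,-0.4],"turn":0,"grip":3},{"slide":[0,0,-1],"turn":0,"grip":3},{"slide":[0,0,-1.8],"turn":0,"grip":3},{"slide":[0,0,-2.6],"turn":0,"grip":3},{"slide":[0,0,-3.6],"turn":0,"grip":3},{"slide":[0,0,-4.6],"turn":0,"grip":3},{"slide":[0,0,-5.6],"turn":0,"grip":3},{"slide":[0,0,-7],"turn":0,"grip":3},{"slide":[0,0,-8.5],"turn":0,"grip":3},{"slide":[0,0,-10],"turn":0,"grip":3},{"slide":[0,0,-11],"turn":0,"grip":3},{"slide":[0,0,-12],"turn":0,"grip":3},{"slide":[0,0,-12],"turn":0,"grip":3},{"slide":[0,0,-12],"turn":0,"grip":3},{"slide":[0,0,-12],"turn":0,"grip":3},{"slide":[0,0,-12],"turn":0,"grip":3},{"slide":[0,0,-12],"turn":0,"grip":3},{"slide":[0,0,-12],"turn":0,"grip":3}]'
python3 - <<'E'
from h import *
np.set_printoptions(precision=4,suppress=True)
o=np.array([.6145,.202]);xs=np.array([.991,.132]);ys=np.array([-.132,.991]);a=[]
for k in range(2):
  for n in("scene","side"):
    im,P,K,W=cam(n)
    X=(P[...,:2]-o)@xs;Y=(P[...,:2]-o)@ys;Z=P[...,2]
    c=im.astype(int);blue=(c[...,2]>1.5*c[...,0])&(c[...,2]>1.2*c[...,1])
    f=blue&(X>-.115)&(X<-.055)&(abs(Y)<.11)&(Z>.03)&(Z<.16)
    print(n,f.sum(),"X",np.percentile(X[f],[2,50,98]),"Y",np.percentile(Y[f],[.3,99.7]),"Z",np.percentile(Z[f],[.3,99.7]))
    if k:a.append(cv2.resize(im,(400,300)))
save(np.hstack(a),"end.png")
E
```

```text
time: 19.8
eef_pos: [0.5308, 0.19, 0.2112]
tcp_rot: [0.659, 0.753, -0.0, -0.0]
contact_force: [0.4, -0.0, -0.3]
opening: 0.349
finger_force: 0.0
scene 1273 X [-0.0889 -0.0872 -0.082 ] Y [-0.092   0.0869] Z [0.0443 0.1528]
side 1620 X [-0.0886 -0.0879 -0.0812] Y [-0.0854  0.0914] Z [0.0467 0.1547]
scene 1273 X [-0.0888 -0.0872 -0.0822] Y [-0.0922  0.0864] Z [0.0447 0.1527]
side 1620 X [-0.0886 -0.0879 -0.0812] Y [-0.0858  0.0911] Z [0.0467 0.1544]
```

View pics/end.png

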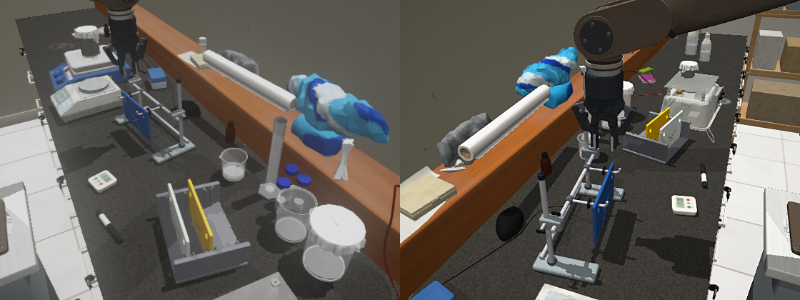

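The panel hangs level and still on both hooks, with its centre at about x=−84 mm and y≈0 in the stand's frame. The white and yellow panels are in the rack, the bottle and beaker are undisturbed, and the gripper is clear.

```bash
python3 -c "
from plant import ctrl;print(ctrl.sign_off())"
```

```text
the job is handed in; nothing more can be done
None
```

The blue panel hangs released, level and still on both hooks; the white and yellow panels, bottle and beaker look undisturbed, and the job was handed in at about 20 s of the 61 s limit (no verdict returned).

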